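# Centre the basket on the bench scale and tare it

### The job

The empty basket hangs over the front of the scale's steel platform. Without gripping or lifting it, push it gently back with the fingertips until it stands in the middle of the platform, then reach a fingertip into the well of the orange tare key, press the key all the way down and let it come up again. Leave the blue on/off key beside it, and the things lying round the scale, alone.

Things in the scene. Friction and masses are not known exactly. Their poses are not given: they have to be found in the camera images.
- scale: bench scale with a white body, fixed to the table, 300 (its x) x 260 (its y) mm. Origin: centre of its footprint at table height. Its -x side is the front: a level deck, top 55 mm above the table, from x = -150 to -60 mm, with a black-framed display at its +y end and two round key wells at its -y end. Behind the deck is the steel weighing platform, 200 (x) x 240 (y) mm, from x = -55 to +145 mm, its flat top 67 mm above the table. Its yaw and place differ every time
- platform_center (a point): centre of the platform's top face (scale frame x = 45, y = 0, z = 67 mm); axes as the scale's
- basket: empty brown woven basket, rigid, about 0.3 kg, standing loose on the platform and overhanging its front edge by up to 35 mm. Outside 110 (its x) x 150 (its y) mm, 75 mm high, walls 5 mm, upright; a thin arched handle (9 mm bar) rises over the middle from the two y sides, in the plane x = 0, to 170 mm. Origin: centre of its underside; axes nearly parallel with the scale's at the start. It slides on the platform at about 1 to 4 N and stays where it is left
- tare_key_top (a point): centre of the top face of the orange tare key, 34 mm across, at the bottom of a round well 46 mm across (scale frame x = -105, y = -94 mm). Up, the key's top lies 14 mm below the deck (41 mm above the table); the well's floor lies 30 mm below the deck. The point moves with the key
- tare_key (a joint): travel of the tare key in m: 0 up, 0.005 fully down (about 1.6 N to start it, 5.6 N fully down); a spring brings it up again
- power_key_top (a point): centre of the top face of the blue on/off key, in an equal well 58 mm from the tare key's (scale frame x = -105, y = -36 mm)
- power_key (a joint): travel of the on/off key in m, as for the tare key; to be left alone
- former: loose wooden basket former, an upright block 60 x 50 x 150 mm beside the scale's +y side; origin: centre of its underside
- scissors: scissors lying beside the scale's -y side, 155 mm long along their x, yellow handles at -x, 10 mm high; origin: under the pivot
- awl: awl lying beside the front of the scale's +y side, along its x, wooden handle 75 mm long at -x, steel point to +x, 150 mm long in all, 18 mm high; origin: on the underside near where the handle ends
Things that resemble listed ones, but are neither listed nor needed, are in the scene too. There is more than one size of the basket; the job needs the smaller.

How it is judged:
On the way, in this order (a step that is already met when the one before it is completed fails the run):
1. the basket stands in the middle of the platform, at rest (horizontal distance between basket and platform_center below 0.025 m and linear speed of basket below 0.02 m/s), for 0.2 s.
2. the tare key is pressed down (value of joint tare_key above 0.0035 m and horizontal distance between basket and platform_center below 0.025 m), for 0.1 s.
At the end, for the whole second after the job is handed in: The basket stands upright and still on the platform, the centre of its underside within 25 mm of the platform's centre, and both keys are up (less than 1 mm down), after the tare key was pressed at least 3.5 mm of its 5 mm with the basket in place (horizontal distance between basket and platform_center below 0.025 m and z of basket in the frame of platform_center between -0.004 and 0.004 m and angle between basket's own z axis and vertical below 0.06 rad and linear speed of basket below 0.01 m/s and value of joint each of tare_key, power_key below 0.001 m); the robot touches nothing.
It fails at once if the basket is lifted off the platform (z of basket in the frame of platform_center above 0.012 m).
It fails at once if the basket is tipped (angle between basket's own z axis and vertical above 0.25 rad).
It fails at once if the basket is gripped or rammed (over 25 N) (contact force between the fingers and basket above 25 N).
It fails at once if the on/off key is pressed (value of joint power_key above 0.002 m).
It fails at once if the former, the awl or the scissors are moved (distance of any of former, awl, scissors from where it was at the start of the episode above 0.02 m).
It also fails if it takes over 48 s, if anything falls off the work surface, if the arm or the gripper's body presses on something with over 40 N, if the wrist force passes 120 N, or if a joint passes its speed limit or range.

### The arm

A 6-joint arm with a two-finger parallel gripper is mounted at the origin on the work surface. World frame = base frame: x ahead of the robot, y to its left, z up, the work surface at z = 0. Lengths are in m, angles in rad, forces in N, time in s.
With the tool pointing down it reaches from about 0.35 to 0.975 m from the base axis. Payload 7.1 kg.
Tool frame: the origin (TCP) lies midway between the tips of the shut fingers; the grasp point (between the pads) lies 19 mm behind it; x points along the fingers, y is the direction in which the jaws open and shut, and the axes are right-handed (so a half turn about x gives the same grasp; the last joint's range is limited). The gripper opens to 88 mm and grips with 3 to 60 N. Pads are 20 mm wide; open, the fingers measure 115 mm over their backs; the gripper's body (75 mm by 178 mm) begins 61 mm behind the grasp point.
Start: joints at [1.311, 0.423, 1.63, -0, 1.089, -0.019], TCP at [0.149, 0.607, 0.223] pointing down, gripper open.
Joint ranges: [-3, 3], [-0.9, 2.11], [0.09, 2.58], [-1.31, 4.45], [0.11, 2.69], [-2.54, 2.54]. Speed limits (rad/s): [2.39, 2.39, 3.01, 3.14, 3.14, 3.14].

### API

Orientations are given as a unit quaternion [x, y, z, w].
In Python, from cell import robot gives the robot as it stands. The module is installed in compiled form; this text tells all that it offers.
- The arm moves only by the tool play_rows, never from a script. Its argument "deltas" is a list of rows, each a list of 7 numbers: the shift along the tool's x, y, z in mm, then the turn, a rotation vector about the tool's x, y, z in degrees, then the opening, from 0 (shut) to 1 (fully open). A call has 1 to 12 rows; each row shifts and turns the pose as measured when the row begins, along the tool's axes as they then stand; what a row does not reach is not made up. A row lasts 1/12 s, in which the tool goes at most 41.7 mm and 7.16 degrees, less where a joint would pass 70% of its speed; a pose out of reach is approached as far as the arm can. A call with a gripper value outside its range is refused whole. The fingers move at their own pace and stop on an object; the grip force is fixed at half the most. Time passes only in rows, so rows that do not move let the fingers close. It gives the time, the measured TCP pose, the force and the opening at its end, in the units of the state.
- robot.state(): the state, without advancing time (a new reading comes with each control period).
- robot.camera(name): name is "side" or "top" or "wrist"; returns a dict with "image" (480x640x3 uint8, red, green, blue), "K" (3x3 intrinsics, pixels), "world_from_camera" (4x4, takes a point from camera to world coordinates). Camera axes: x right, y down, z forward; pixel columns grow to the right and rows downward; lengths in m; the calibration is good to about 2 mm. A picture is of the moment at which its call begins. There is no depth.
- robot.finish_job(): hands the job in, once; it reports no verdict.
The state is a dict: "t": time; "joint_positions": joint angles; "qvel": joint speeds; "joint_torque": joint torques, N m; "ee_pos": TCP position; "tcp_rot": TCP orientation; "contact_force": force on the tool from outside, world axes, zero at the start; "moment": the same for the moment, N m; "opening": finger opening in m.
Only numpy, scipy, OpenCV 4.12 (cv2) and the standard library are available. Lean on these libraries where they do the work, as an engineer would, in place of code of your own. Each camera call takes 0.05 s, during which the arm holds its last target. There are 200 camera calls.

## Working session

There is one attempt and no reset: what is moved stays moved. The work goes in short steps, Python scripts to look and compute and a tool call to move; the robot and the scene stay as the last step left them, time stands still between calls to the robot, and variables do not carry over. Pictures are saved under pics/ and viewed, about 8 in all and at most 12, crops included, and the job is handed in when it is done.

Besides the shell and the picture viewer there is one more tool, called after "Emit:" as a command line: name --pt "numbers of a row" for each row, then --argument value for the rest. play_rows: Moves the arm, as the interface text tells. Its arguments: {"type":"object","properties":{"deltas":{"type":"array"}},"required":["deltas"]}

```bash
mkdir -p pics
cat > h.py <<'E'
import numpy as np, cv2
from cell import robot
from scipy.spatial.transform import Rotation as R
def snap(n,f):
    c=robot.camera(n); cv2.imwrite(f'pics/{f}.png',c['image'][:,:,::-1]); np.savez(f'pics/{f}.npz',K=c['K'],T=c['world_from_camera']); return c
def ray(c,u,v,z):
    T=c['world_from_camera'] if 'world_from_camera' in c else c['T']
    d=T[:3,:3]@np.linalg.inv(c['K'])@[u,v,1]; o=T[:3,3]; return o+d*(z-o[2])/d[2]
def proj(c,p):
    T=np.linalg.inv(c['world_from_camera'] if 'world_from_camera' in c else c['T']); q=c['K']@(T[:3,:3]@p+T[:3,3]); return q[:2]/q[2]
E
python3 - <<'E'
from h import *
for n in('top','side'):
    c=snap(n,n+'0'); print(n,c['K'][0,0],c['world_from_camera'].round(3).tolist())
s=robot.state(); print(s['ee_pos'],s['tcp_rot'],R.from_quat(s['tcp_rot']).as_matrix().round(3),s['opening'],s['t'])
E
```

```text
top 531.7898501111075 [[-0.022, -0.995, 0.101, 0.49], [-1.0, 0.022, -0.009, 0.089], [0.007, -0.101, -0.995, 0.994], [0.0, 0.0, 0.0, 1.0]]
side 532.21979256771 [[-0.975, -0.111, 0.193, 0.391], [-0.222, 0.561, -0.797, 0.823], [-0.02, -0.82, -0.572, 0.59], [0.0, 0.0, 0.0, 1.0]]
[0.14888727 0.60647033 0.22197419] [ 0.08444137  0.70206407 -0.0854325   0.70190953] [[-0.     0.238  0.971]
 [-0.001  0.971 -0.238]
 [-1.    -0.001 -0.   ]] 0.0877758077998776 0.1
```

View pics/top0.png

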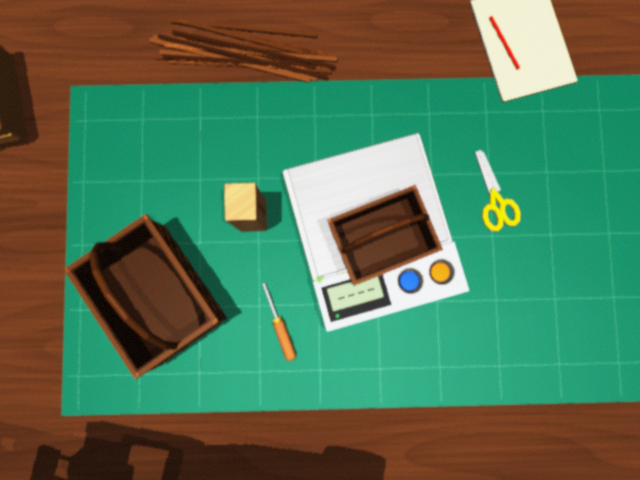

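View pics/side0.png

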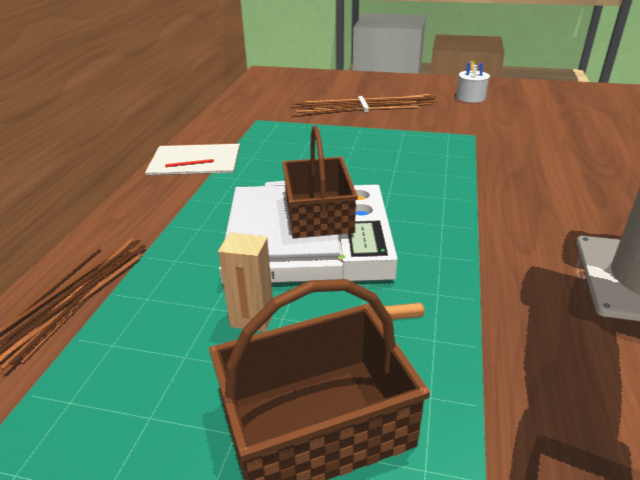

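The top view shows two baskets: the small one on the scale at (385,235) and a large one on the mat at (145,295). The small one is the right one. Orange things are the tare key (441,271) and the awl handle (285,338). The blue power key is at (410,281). Next I'll measure and check a close crop.

```bash
cat > meas.py <<'E'
from h import *
def scale(c):
    im=c['image']; hsv=cv2.cvtColor(im,cv2.COLOR_RGB2HSV)
    out={}
    for n,lo,hi in(('tare',(12,180,150),(24,255,255)),('blue',(100,150,100),(125,255,255))):
        m=cv2.inRange(hsv,lo,hi); m[:, :390]=0; m[:240]=0; m[300:]=0
        k,l,st,ce=cv2.connectedComponentsWithStats(m); i=1+st[1:,4].argmax(); out[n]=ray(c,*ce[i],.041); print(n,ce[i],st[i],out[n].round(4))
    return out
E
python3 - <<'E'
from meas import *
im=cv2.imread('pics/top0.png')[:,:,::-1].copy(); z=np.load('pics/top0.npz'); c=dict(image=im,K=z['K'],T=z['T'])
o=scale(c); y=o['blue']-o['tare']; print(np.linalg.norm(y[:2])); 
P={k:ray(c,*p,h)[:2] for k,p,h in[('bl',(284,170),.067),('br',(418,134),.067),('fl',(328,331),.055),('fr',(469,291),.055)]}
for k in P: print(k,P[k].round(4))
Rm={k:ray(c,*p,.142)[:2] for k,p in zip('abcd',[(328,218),(415,187),(441,248),(354,283)])}
for k in Rm: print(k,Rm[k].round(4))
print('basket',np.mean(list(Rm.values()),0), [np.linalg.norm(Rm[i]-Rm[j]) for i,j in('ab','bc','cd','da')])
crop=cv2.resize(im[120:340,275:500],None,fx=3.2,fy=2.7,interpolation=cv2.INTER_CUBIC)[:,:,::-1]
cv2.imwrite('pics/crop0.png',crop)
E
```

```text
tare [439.74285714 271.72142857] [431 263  19  19 280] [ 0.5325 -0.1095  0.041 ]
blue [408.88435374 280.76870748] [400 272  19  19 294] [ 0.5175 -0.0535  0.041 ]
0.05798115703315313
bl [0.718  0.1652]
br [ 0.7788 -0.0756]
fl [0.4327 0.0932]
fr [ 0.4968 -0.1567]
a [0.6188 0.0889]
b [ 0.6668 -0.054 ]
c [ 0.5661 -0.0921]
d [0.5129 0.0496]
basket [ 0.59117403 -0.00189426] [np.float64(0.15073809469447066), np.float64(0.10772337976525197), np.float64(0.1513516348455578), np.float64(0.11294999916981165)]
```

View pics/crop0.png

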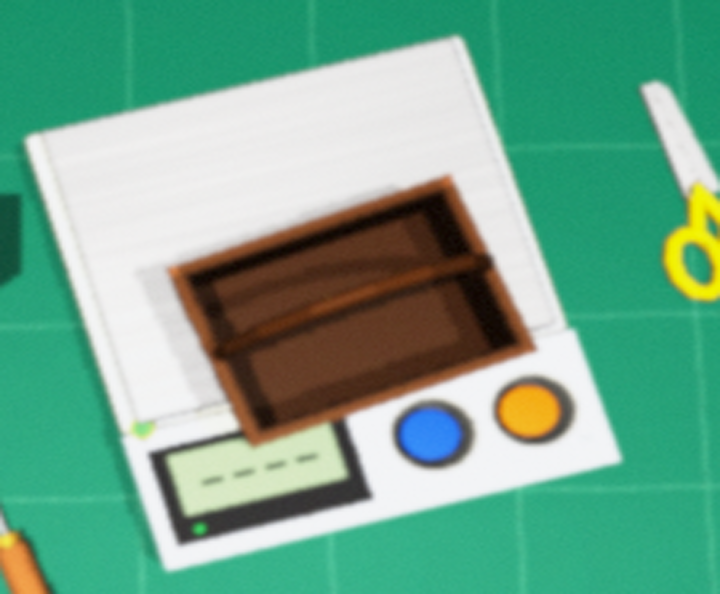

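The crop confirms the small empty basket on the scale, about 5° off the scale's yaw. The tare key is orange at the -y end (top image (440,272)), with the blue key beside it. Estimates: scale yaw 14.5°, platform centre (0.653, 0.0185), basket (0.591, -0.002). The basket has to go about 65 mm back. I'll swing near the base to keep clear of the big basket.

Emit:
play_rows --pt "0 -32 14.4 0 0 0 1" --pt "0 -32 14.4 0 0 0 1" --pt "0 -32 14.4 0 0 0 1" --pt "0 -32 14.4 0 0 0 1" --pt "0 -32 14.4 0 0 0 1" --pt "0 -32 14.4 0 0 0 1" --pt "0 -32 14.4 0 0 0 1" --pt "0 -32 14.4 0 0 0 1"

```text
t: 0.77
ee_pos: [0.1991, 0.3237, 0.2181]
tcp_rot: [0.082, 0.703, -0.083, 0.702]
contact_force: [1.3, -0.4, 0.9]
opening: 0.0876
```

```bash
cat >> h.py <<'E'
YAW=np.radians(14.5); PC=np.array([.653,.0185]); X=np.array([np.cos(YAW),np.sin(YAW)]); Y=np.array([-X[1],X[0]])
def goto(xs,ys,z):  # offsets from platform centre in scale axes (m)
    s=robot.state(); M=R.from_quat(s['tcp_rot']).as_matrix(); t=np.r_[PC+xs*X+ys*Y,z]
    G=np.c_[[0,0,-1],np.r_[Y,0],np.r_[X,0]]
    d=s['ee_pos']; e=d[:2]-PC
    print('t',round(s['t'],2),'pos',d.round(4),'scale',(e@X*1e3).round(1),(e@Y*1e3).round(1),'F',np.round(s['contact_force'],1),'open',round(s['opening'],3))
    print('delta',(M.T@(t-d)*1e3).round(1),'rot',np.degrees(R.from_matrix(M.T@G).as_rotvec()).round(2))
E
python3 -c "
from h import *
goto(-.17,0,.222)"
```

```text
t 0.77 pos [0.1991 0.3237 0.2181] scale -363.1 409.2 F [ 1.3 -0.4  0.9] open 0.088
delta [  -3.5 -271.2  362.1] rot [-27.91  -0.09   0.14]
```

Emit:
play_rows --pt "0 -23 31 0 0 0 1" --pt "0 -23 31 0 0 0 1" --pt "0 -23 31 0 0 0 1" --pt "0 -23 31 0 0 0 1" --pt "0 -23 31 0 0 0 1" --pt "0 -23 31 0 0 0 1" --pt "0 -23 31 0 0 0 1" --pt "0 -23 31 0 0 0 1" --pt "0 -23 31 0 0 0 1" --pt "0 -23 31 0 0 0 1"

```text
t: 1.6
ee_pos: [0.4506, 0.0095, 0.2184]
tcp_rot: [0.08, 0.703, -0.082, 0.702]
contact_force: [0.2, 0.4, 0.5]
opening: 0.0877
```

Emit:
play_rows --pt "0 0 0 -7 0 0 1" --pt "0 0 0 -7 0 0 1" --pt "0 0 0 -7 0 0 1" --pt "0 0 0 -7 0 0 1" --pt "0 0 0 0 0 0 1"

```text
t: 2.02
ee_pos: [0.4558, 0.0011, 0.2174]
tcp_rot: [-0.096, 0.701, 0.094, 0.7]
contact_force: [1.0, 0.1, -0.0]
opening: 0.0879
```

```bash
python3 -c "
from h import *
goto(-.17,0,.09)"
```

```text
t 2.02 pos [0.4558 0.0011 0.2174] scale -195.2 32.6 F [ 1.   0.1 -0. ] open 0.088
delta [127.5 -32.5  24.9] rot [ 0.91 -0.1   0.2 ]
```

Emit:
play_rows --pt "0 -16 5 0.9 0 0 1" --pt "0 -16 5 0 0 0 1" --pt "25 0 0 0 0 0 1" --pt "25 0 0 0 0 0 1" --pt "25 0 0 0 0 0 1" --pt "25 0 0 0 0 0 1" --pt "20 0 0 0 0 0 1" --pt "5 0 0 0 0 0 1" --pt "0 0 0 0 0 0 1"

```text
t: 2.77
ee_pos: [0.4756, -0.0284, 0.0888]
tcp_rot: [-0.079, 0.702, 0.076, 0.704]
contact_force: [-0.4, 0.4, 0.3]
opening: 0.0877
```

```bash
python3 -c "
from h import *
goto(-.064,0,.09)
snap('top','top1');snap('wrist','wrist1')"
```

```text
t 2.77 pos [ 0.4756 -0.0284  0.0888] scale -183.5 -1.0 F [-0.4  0.4  0.3] open 0.088
delta [ -1.    5.1 119.4] rot [-1.99  0.12  0.26]
```

View pics/wrist1.png

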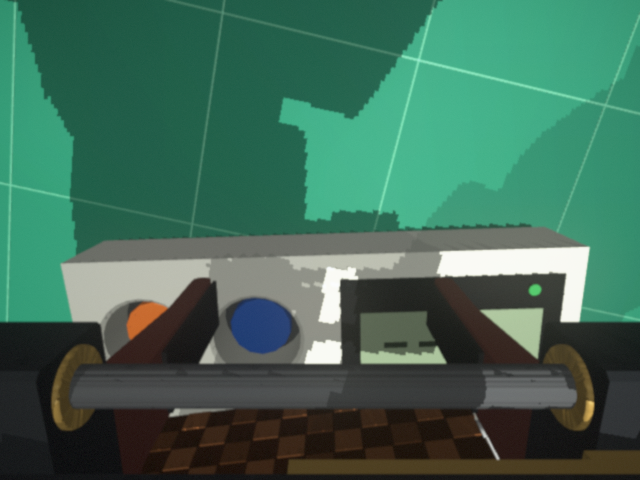

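The wrist view shows both fingers ahead of the basket's front wall (wall at the bottom, columns 150–500), with nothing touched. I'll approach, then push slowly.

Emit:
play_rows --pt "0 0 10 -2 0 0 1" --pt "0 0 10 0 0 0 1" --pt "0 0 8 0 0 0 1" --pt "0 0 5 0 0 0 1" --pt "0 0 4 0 0 0 1" --pt "0 0 4 0 0 0 1" --pt "0 0 4 0 0 0 1" --pt "0 0 4 0 0 0 1" --pt "0 0 4 0 0 0 1" --pt "0 0 4 0 0 0 1" --pt "0 0 4 0 0 0 1" --pt "0 0 4 0 0 0 1"

```text
t: 3.87
ee_pos: [0.5441, -0.0112, 0.0961]
tcp_rot: [-0.09, 0.699, 0.086, 0.704]
contact_force: [-3.8, -1.5, 3.0]
opening: 0.0879
```

```bash
python3 -c "
from h import *
goto(-.064,0,.09)"
```

```text
t 3.87 pos [ 0.5441 -0.0112  0.0961] scale -112.9 -1.5 F [-3.8 -1.5  3. ] open 0.088
delta [ 6.4  1.7 48.8] rot [-0.21  0.34  0.37]
```

Emit:
play_rows --pt "1 0 4 0 0.3 0.3 1" --pt "1 0.5 4 0 0 0 1" --pt "1 0.5 4 0 0 0 1" --pt "1 0.5 4 0 0 0 1" --pt "1 0 4 0 0 0 1" --pt "1 0 4 0 0 0 1" --pt "1 0 4 0 0 0 1" --pt "1 0 4 0 0 0 1" --pt "0.5 0 4 0 0 0 1" --pt "0 0 4 0 0 0 1"

```text
t: 4.7
ee_pos: [0.586, 0.0009, 0.0865]
tcp_rot: [-0.088, 0.702, 0.087, 0.701]
contact_force: [-2.5, -0.4, 3.1]
opening: 0.0876
```

```bash
python3 -c "
from h import *
goto(-.064,0,.09)
snap('top','top2')
im=cv2.imread('pics/top2.png')[120:340,275:500]
cv2.imwrite('pics/crop2.png',cv2.resize(im,None,fx=3,fy=2.7))"
```

```text
t 4.7 pos [0.586  0.0009 0.0865] scale -69.2 -0.3 F [-2.5 -0.4  3.1] open 0.088
delta [-3.5  0.3  5.2] rot [-0.26 -0.06  0.03]
```

View pics/crop2.png

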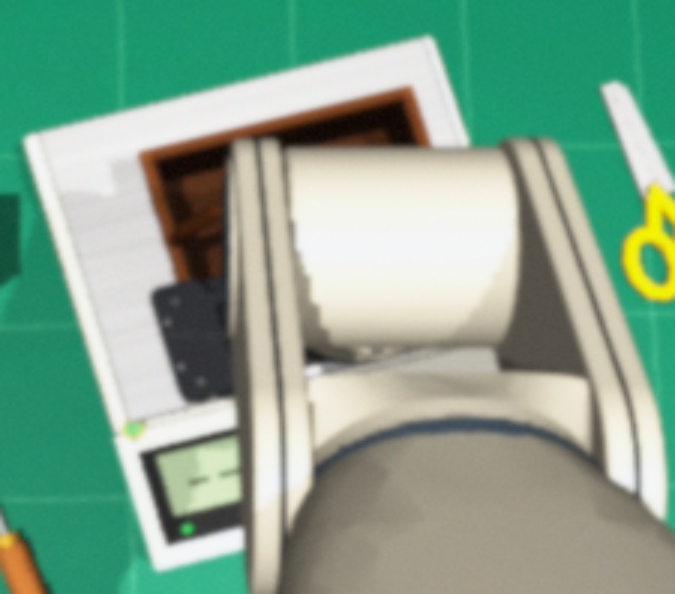

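The basket is squared to the scale. Its back rim corners are at top-image (322.7,176.7) and (412.3,152.6). I'll work out its centre from them.

```bash
python3 -c "
from h import *
c=dict(np.load('pics/top2.npz'))
a,b=[ray(c,*p,.142)[:2] for p in((322.7,176.7),(412.3,152.6))]
d=(a-b)/np.linalg.norm(a-b); ctr=(a+b)/2-.055*np.array([d[1],-d[0]]); e=ctr-PC
print(np.linalg.norm(a-b),np.degrees(np.arctan2(-d[0],d[1])),ctr,e@X,e@Y)"
```

```text
0.152429838724958 14.129246002507982 [0.65233224 0.0087788 ] -0.0030804822860567662 -0.009244365060966457
```

Basket is at about (-3, -9) mm from the centre, squared up. One more small nudge, then back off, rise and shut the fingers.

Emit:
play_rows --pt "0 0 3 0 0 0 1" --pt "0 0 2 0 0 0 1" --pt "0 0 -4 0 0 0 1" --pt "0 0 -10 0 0 0 1" --pt "0 0 -20 0 0 0 1" --pt "0 0 -25 0 0 0 1" --pt "0 0 -30 0 0 0 1" --pt "-10 0 -10 0 0 0 0" --pt "-15 0 0 0 0 0 0" --pt "-10 0 0 0 0 0 0" --pt "0 0 0 0 0 0 0" --pt "0 0 0 0 0 0 0"

```text
t: 5.75
ee_pos: [0.4898, -0.023, 0.122]
tcp_rot: [-0.088, 0.699, 0.087, 0.704]
contact_force: [-0.5, 0.4, 0.1]
opening: 0.0576
```

```bash
python3 -c "
from h import *
goto(-.15,-.094,.11)
snap('side','side3')"
```

```text
t 5.75 pos [ 0.4898 -0.023   0.122 ] scale -168.4 0.7 F [-0.5  0.4  0.1] open 0.058
delta [ 12.3 -94.6  18.7] rot [-0.24  0.43  0.11]
```

Emit:
play_rows --pt "0 -20 4 0 0.4 0 0" --pt "0 -20 4 0 0 0 0" --pt "0 -20 4 0 0 0 0" --pt "0 -20 4 0 0 0 0" --pt "0 -14 2 0 0 0 0" --pt "0 0 0 0 0 0 0" --pt "0 0 0 0 0 0 0" --pt "0 0 0 0 0 0 0" --pt "0 0 0 0 0 0 0" --pt "0 0 0 0 0 0 0" --pt "0 0 0 0 0 0 0" --pt "0 0 0 0 0 0 0"

```text
t: 6.8
ee_pos: [0.5312, -0.1087, 0.1173]
tcp_rot: [-0.089, 0.703, 0.09, 0.7]
contact_force: [0.2, 0.6, 0.3]
opening: 0.0006
```

```bash
python3 -c "
from h import *
goto(-.15,-.094,.075)
c=snap('side','side4')
im=c['image'][80:330,200:440,::-1]
cv2.imwrite('pics/side4c.png',cv2.resize(im,None,fx=2.4,fy=2.4))
snap('top','top4')"
```

```text
t 6.8 pos [ 0.5312 -0.1087  0.1173] scale -149.7 -92.7 F [0.2 0.6 0.3] open 0.001
delta [42.3 -1.4 -0.1] rot [ 0.06 -0.2  -0.05]
```

View pics/side4c.png

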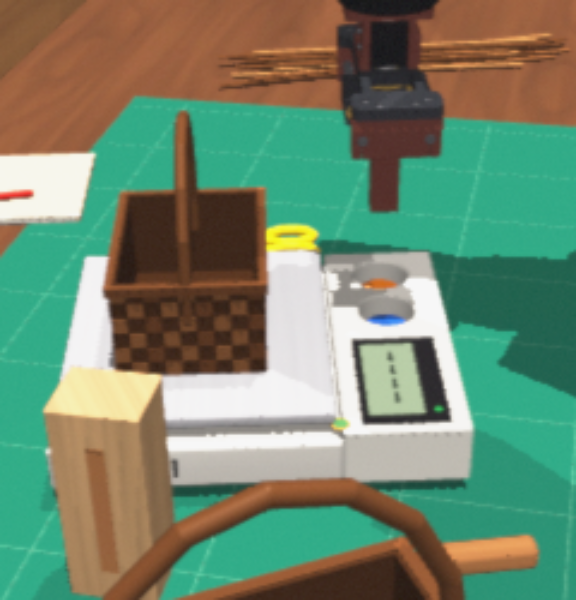

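View pics/top4.png

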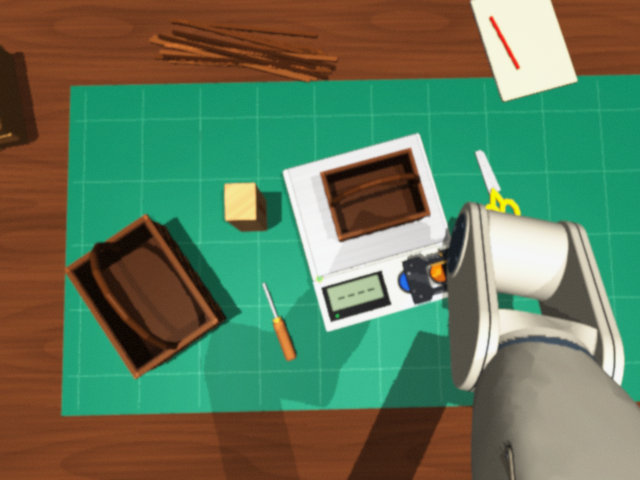

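The top view shows the basket rim corners at (321,174), (409,150), (430,215), (341,240). The side crop shows it upright on the platform, with shut fingers above the tare well (crop (381,280)). I'll check both numerically.

```bash
python3 -c "
from h import *
c=dict(np.load('pics/top4.npz'))
e=np.mean([ray(c,*p,.142)[:2] for p in((321,174),(409,150),(430,215),(341,240))],0)-PC
print('basket',e@X,e@Y)
c=dict(np.load('pics/side4.npz'))
for n,p in(('tare well',(381,279)),('blue well',(386,308))):
  e=ray(c,200+p[0]/2.4,80+p[1]/2.4,.055)[:2]-PC; print(n,e@X,e@Y)
s=robot.state()['ee_pos']; u=proj(c,s); print('tip crop px',(u-[200,80])*2.4)
c=dict(np.load('pics/top0.npz'))
for p in ((441,271),(409.7,280)):
  e=ray(c,*p,.055)[:2]-PC; print('top wells',e@X,e@Y)"
```

```text
basket 0.0008444605940070256 -0.007831021599125383
tare well -0.15048294085508424 -0.08541803607383897
blue well -0.15020342135851852 -0.03844247877009363
tip crop px [380.97505633 207.75604531]
top wells -0.1479778245432515 -0.09326053759921461
top wells -0.14814988526416664 -0.03539206122160208
```

Basket is 8 mm off centre, within 25 mm. The tare well from the top view is at (-148,-93) mm, and the tip is at (-150,-93). I'll descend to just above the deck, then check.

Emit:
play_rows --pt "20 -0.5 1 0 0 0 0" --pt "20 0 0 0 0 0 0" --pt "10 0 0 0 0 0 0" --pt "0 0 0 0 0 0 0"

```text
t: 7.23
ee_pos: [0.5341, -0.1089, 0.0676]
tcp_rot: [-0.09, 0.701, 0.089, 0.702]
contact_force: [0.0, 0.3, 0.1]
opening: 0.0006
```

```bash
python3 -c "
from h import *
goto(-.1485,-.0935,.036)
c=snap('side','side5')
im=c['image'][140:260,290:420,::-1]
cv2.imwrite('pics/side5c.png',cv2.resize(im,None,fx=4,fy=4,interpolation=2))"
```

```text
t 7.23 pos [ 0.5341 -0.1089  0.0676] scale -147.0 -93.6 F [0.  0.3 0.1] open 0.001
delta [31.6  0.1 -1.5] rot [0.1  0.06 0.08]
```

View pics/side5c.png

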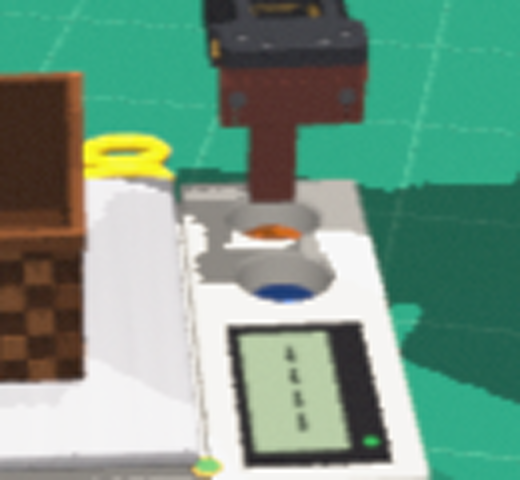

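The side crop shows the tip at (273,195) above the tare well (centre about (272,220)), well clear of the blue well at (285,277). Now I'll go down in small steps.

Emit:
play_rows --pt "8 0 -0.7 0 0 0 0" --pt "8 0 -0.5 0 0 0 0" --pt "6 0 0 0 0 0 0" --pt "2 0 0 0 0 0 0" --pt "0 0 0 0 0 0 0"

```text
t: 7.7
ee_pos: [0.5347, -0.1097, 0.0443]
tcp_rot: [-0.091, 0.7, 0.089, 0.703]
contact_force: [-0.2, -0.2, -0.5]
opening: 0.0007
```

```bash
python3 -c "
from h import *
goto(-.1485,-.0935,.036)"
```

```text
t 7.7 pos [ 0.5347 -0.1097  0.0443] scale -146.6 -94.5 F [-0.2 -0.2 -0.5] open 0.001
delta [ 8.2  1.  -1.9] rot [0.11 0.25 0.18]
```

Inside the well with no contact yet. Next, press.

Emit:
play_rows --pt "3 0.5 -1 0 0.2 0 0" --pt "2 0.5 -0.5 0 0 0 0" --pt "2 0 0 0 0 0 0" --pt "2 0 0 0 0 0 0" --pt "1.5 0 0 0 0 0 0" --pt "1 0 0 0 0 0 0"

```text
t: 8.2
ee_pos: [0.5339, -0.1095, 0.0362]
tcp_rot: [-0.091, 0.7, 0.088, 0.702]
contact_force: [-4.7, 0.2, 14.3]
opening: 0.0005
```

Emit:
play_rows --pt "0.8 0 0 0 0 0 0" --pt "0.8 0 0 0 0 0 0" --pt "0.8 0 0 0 0 0 0"

```text
t: 8.45
ee_pos: [0.5339, -0.1095, 0.0362]
tcp_rot: [-0.091, 0.7, 0.088, 0.702]
contact_force: [-4.1, 0.8, 10.5]
opening: 0.0004
```

Emit:
play_rows --pt "-3 0 0 0 0 0 0" --pt "-5 0 0 0 0 0 0" --pt "-8 0 0 0 0 0 0" --pt "-15 0 0 0 0 0 0" --pt "-25 0 0 0 0 0 0" --pt "-25 0 -15 0 0 0 0" --pt "-25 0 -25 0 0 0 0" --pt "-20 0 -25 0 0 0 0" --pt "0 0 -25 0 0 0 0" --pt "0 0 0 0 0 0 0" --pt "0 0 0 0 0 0 0"

```text
t: 9.37
ee_pos: [0.4439, -0.1318, 0.1711]
tcp_rot: [-0.092, 0.699, 0.088, 0.703]
contact_force: [-0.0, 1.2, 0.1]
opening: 0.0008
```

```bash
python3 -c "
from h import *
goto(-.1485,-.0935,.036)
snap('top','top6');c=snap('side','side6')
a=cv2.imread('pics/top6.png')[120:345,210:535];b=c['image'][120:345,200:440,::-1]
cv2.imwrite('pics/end.png',cv2.resize(np.hstack([a,b]),None,fx=1.4,fy=1.6,interpolation=2))"
```

```text
t 9.37 pos [ 0.4439 -0.1318  0.1711] scale -240.1 -93.2 F [-0.   1.2  0.1] open 0.001
delta [135.6   0.2  90.8] rot [0.19 0.31 0.36]
```

View pics/end.png

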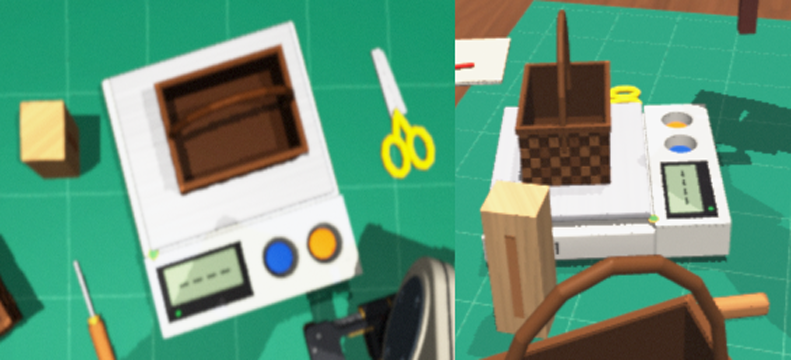

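The final view shows the basket upright in the middle of the platform, both keys up, the former, awl and scissors where they were, and the arm clear. I'm handing in.

```bash
python3 -c "
from h import *
print(robot.finish_job())"
```

```text
the job is handed in; nothing more can be done
None
```

I slid the basket back with the open fingertips at about 4 N. I then pressed the tare key with the shut fingertips and drew back clear. The job was handed in at about 9.5 s of the 48 s allowed, and no verdict was reported.

- **Basket:** before the press I measured its centre about 8 mm from the platform's centre, against a limit of 25 mm. The last pictures show it upright and apparently unmoved; I did not measure it again after the press.
- **Tare key:** the tip stopped at z = 36.2 mm and read 10–14 N, well above the 5.6 N needed for full travel. The key joint's value can't be read directly.
- **Everything else:** in the last pictures both keys look up, and the former, awl and scissors look unmoved. The contact force was back near zero, with about 1 N of noise.
- **Disagreement:** one eye-read side view put the tare well about 8 mm off the top-view estimate. I used the top-view figure, and the close crop and the tip's clean entry into the well bore it out. A sideways force of about 4–5 N showed during the press, perhaps friction or a light touch on the well wall.

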